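# Divert the ball feed to the empty chute

## Task

The left chute of the sorting station (left and right as seen from the robot) is full. With the stop still shut, press down the raised right end of the seesaw gate so that it rocks right over to its other side, then push the stop's brass block in towards the ramp so that the three waiting balls roll over the gate into the empty right chute. Only press and push: do not touch or lift the balls, let all of them come to rest in their chutes, and leave everything else where it stands.

Things in the scene. Friction and masses are not known exactly. Their poses are not given: they have to be found in the camera images.
- station: Sorting station fixed to the table: dark steel base plate 290 x 500 x 10 mm (local x -95 to 195, y -250 to 250 mm) with blue printed feed ramp and two chutes. Origin on the table below the middle of the gate's pivot; x points away from the robot towards the ramp, y to the left, z up.
- feed_ramp (a point): On the floor of the blue feed ramp at its lower lip, station x 17 mm, 126 mm above the table. The ramp, 38 mm wide, rises from here along station +x at 0.14 rad for 140 mm (end wall to about 175 mm high); its walls are 20 mm high.
- right_chute (a point): On the floor of the right chute, halfway. The chute is 39 mm wide inside and runs outwards (-y) and down from station y -104 mm (floor 68 mm high) to an end wall at y -228 mm (floor 51 mm); walls 20 mm. It holds three balls in a row and is empty at the start.
- left_chute (a point): The same in the mirrored left (+y) chute, which is full with three balls.
- gate (a joint): Seesaw gate: steel trough 200 mm long (along station y), 44 mm wide, on a pivot 85 mm above the table, axis station x. In rad: -0.3 = left end down on its stop (start), 0.3 = right end down on its stop. Top-heavy: past level it falls over by itself and stays; 1 N on a paddle moves it. A backstop in its middle (robot's side) reaches 65 mm above the pivot.
- right_paddle (a point): Middle of the top face of the flat steel paddle (44 mm along y, 45 mm along x, 3 mm thick) at the gate's right (-y) end, on the robot's side of the trough: 47 mm towards the robot from the pivot, 75 mm right of it. It turns with the gate: 126 mm above the table when up (start), 82 mm when down, moving outwards 12 mm on the way. Below it only the base plate.
- left_paddle (a point): The same paddle at the left (+y) end of the gate (down at the start).
- stop (a joint): Stop slide across the ramp near its lower end, in m: 0 to 0.006 (start) = shut, its steel plate holds the balls; it slides towards station -y to 0.042 = fully open against its end. Balls pass from about 0.032. Friction about 1.5 N; it stays where it is left.
- stop_block (a point): Centre of the stop slide's brass push block (18 mm along x, 12 mm along y, 44 mm tall), at station x 49 mm, y 75 mm when shut, 160 mm above the table (block from 138 to 182 mm). Its outer face (+y) is free; pushing it towards the ramp (-y) opens the stop. A steel bar 166 to 174 mm high joins it to the stop plate.
- feed_ball_1: White plastic ball 28 mm across, about 20 g, number 1 of the row waiting on the feed ramp behind the stop (1 is at the stop); origin at its centre.
- feed_ball_2: White plastic ball 28 mm across, about 20 g, number 2 of the row waiting on the feed ramp behind the stop (1 is at the stop); origin at its centre.
- feed_ball_3: White plastic ball 28 mm across, about 20 g, number 3 of the row waiting on the feed ramp behind the stop (1 is at the stop); origin at its centre.
- left_ball_1: White plastic ball 28 mm across, lying in the full left chute; origin at its centre.
- left_ball_2: White plastic ball 28 mm across, lying in the full left chute; origin at its centre.
- left_ball_3: White plastic ball 28 mm across, lying in the full left chute; origin at its centre.
- workpiece_a: red plastic cup-shaped workpiece, 40 mm across, 26 mm tall, standing on the station's base plate; bystander. Origin at the centre of its underside.
- workpiece_b: aluminium cup-shaped workpiece, 40 mm across, 26 mm tall, standing on the base plate in front of the gate; bystander. Origin at the centre of its underside.
- collar: steel ring 36 mm across, 16 mm tall, lying on the base plate; bystander. Origin at the centre of its underside.
- mug: white mug, 80 mm across, 92 mm tall; bystander. Origin at the centre of its underside.
- screwdriver: screwdriver with black handle lying on the table; bystander. Origin near mid-length, on its underside.
- parts_bin: grey open bin 110 x 150 x 60 mm on the table; bystander. Origin at the centre of its underside.
- wrench: steel wrench lying on the table; bystander. Origin near mid-length, on its underside.

How it is judged:
By the outcome, as a careful person would: the job done as asked, in the order asked, and still so for the second after the job is handed in, with the robot touching nothing.
It also fails if it takes over 40 s, if anything falls off the work surface, if the arm or the gripper's body presses on something with over 40 N, if the wrist force passes 120 N, or if a joint passes its speed limit or range.

## Robot

A 6-joint arm with a two-finger parallel gripper is mounted at the origin on the work surface. World frame = base frame: x ahead of the robot, y to its left, z up, the work surface at z = 0. Lengths are in m, angles in degrees, forces in N, time in s.
With the tool pointing down it reaches from about 0.35 to 0.85 m from the base axis. Payload 8.1 kg.
Tool frame: the origin (TCP) lies at the very end of the fingers, on their centre line; the grasp point (between the pads) lies 19 mm behind it; y points along the fingers, z is the direction in which the jaws open and shut, and the axes are right-handed (so a half turn about y gives the same grasp; the last joint's range is limited). The gripper opens to 85 mm and grips with 20 to 120 N. Pads are 22 mm wide; open, the fingers measure 114 mm over their backs; the gripper's body (76 mm by 85 mm) begins 54 mm behind the grasp point. The pads swing forward as they close: fully open they stand 13 mm farther back than shut.
Start: joints at [64.034, 7.471, 85.268, -0, 87.261, -4.893], TCP at [0.216, 0.56, 0.231] pointing down, gripper open.
Joint ranges: [-169.43, 169.43], [-51.17, 129.36], [1.28, 143.12], [-76.62, 256.62], [0, 156.53], [-152.29, 152.29]. Speed limits (degrees/s): [136.94, 136.94, 159.86, 180, 180, 180].

## Interface

Orientations are given as a 3x3 rotation matrix whose columns are the frame's x, y, z axes.
In Python, from cell import r gives the robot as it stands. The module is installed in compiled form; this text tells all that it offers.
- The arm moves only by the tool apply_moves, never from a script. Its argument "deltas" is a list of rows, each a list of 2 entries, a list of its own where there are three numbers: the shift along the tool's x, y, z in mm, then the turn, a rotation vector about the tool's x, y, z in degrees. A call has 1 to 12 rows; each row shifts and turns the pose as measured when the row begins, along the tool's axes as they then stand; what a row does not reach is not made up. A row lasts 1/10 s, in which the tool goes at most 50 mm and 8.59 degrees, less where a joint would pass 70% of its speed; a pose out of reach is approached as far as the arm can. A call is refused whole if a number of a shift passes 50 or a number of a turn 8.59, either way. A call with a gripper value outside its range is refused whole. "grip" is the finger opening in mm, from 0 to 85.4, set as the call begins (left out, the last holds). The fingers move at their own pace and stop on an object; the grip force is fixed at half the most. Time passes only in rows, so rows that do not move let the fingers close. It gives the time, the measured TCP pose, the force and the opening at its end, in the units of the state.
- r.sense(): the state, without advancing time (a new reading comes with each control period).
- r.snapshot(name): name is "side" or "top"; returns a dict with "color" (420x560x3 uint8, red, green, blue), "mtx" (3x3 intrinsics, pixels), "R" (3x3) and "t" (3): a world point X has camera coordinates R X + t. Camera axes: x right, y down, z forward; pixel columns grow to the right and rows downward; lengths in m; the calibration is good to about 2 mm. A picture is of the moment at which its call begins. There is no depth.
- r.sign_off(): hands the job in, once; it reports no verdict.
The state is a dict: "clock": time; "joint_positions": joint angles; "qd": joint speeds; "effort": joint torques, N m; "position": TCP position; "tool_rot": TCP orientation; "wrist_force": force on the tool from outside, world axes, zero at the start; "moment": the same for the moment, N m; "width": finger opening in m.
Only numpy, scipy, OpenCV 4.12 (cv2) and the standard library are available. Lean on these libraries where they do the work, as an engineer would, in place of code of your own. Each camera call takes 0.05 s, during which the arm holds its last target.

## Working session

There is one attempt and no reset: what is moved stays moved. The work goes in short steps, Python scripts to look and compute and a tool call to move; the robot and the scene stay as the last step left them, time stands still between calls to the robot, and variables do not carry over. Pictures are saved under pics/ and viewed, and the job is handed in when it is done.

Besides the shell and the picture viewer there is one more tool, called after "Request:" in YAML: its name, and indented under it one key for each argument. apply_moves: Moves the arm, as the interface text tells. Its arguments: {"type":"object","properties":{"deltas":{"type":"array","items":{"type":"array"}},"grip":{"type":"number"}},"required":["deltas"]}

```bash
mkdir -p pics; python3 - <<'E'
from cell import r
import cv2,numpy as np
for n in("side","top"):
    s=r.snapshot(n);cv2.imwrite(f"pics/{n}0.png",s["color"][:,:,::-1]);np.savez(n+"0.npz",**s);print(n,s["mtx"].tolist(),(-s["R"].T@s["t"]).tolist(),s["R"].round(3).tolist())
s=r.sense();print(s)
E
```

```text
side [[526.9076648797577, 0.0, 287.9315320758105], [0.0, 526.9076648797577, 204.352026321014], [0.0, 0.0, 1.0]] [-0.545149041049782, 1.1448666935369265, 1.170301077842226] [[-0.742, -0.671, -0.011], [-0.373, 0.426, -0.824], [0.557, -0.607, -0.566]]
top [[387.26460460481576, 0.0, 281.69724679366124], [0.0, 387.26460460481576, 211.09145651079305], [0.0, 0.0, 1.0]] [0.44217414306921704, 0.00951486932805035, 1.2240938323944568] [[-0.028, -1.0, 0.012], [-0.999, 0.027, -0.039], [0.039, -0.013, -0.999]]
{'clock': 0.1, 'joint_positions': array([ 6.40345904e+01,  7.51171789e+00,  8.53240891e+01, -3.20520565e-04,
        8.72616642e+01, -4.89341566e+00]), 'qd': array([ 0.04552872, -0.00572939, -0.07355872, -0.00965183, -0.03472235,
        0.00295706]), 'effort': array([ 7.31313412e-04, -5.70952570e+01, -5.01940155e+01, -2.86544746e-04,
        8.30878504e-03,  5.56414375e-05]), 'position': array([0.21548768, 0.55942914, 0.23032951]), 'tool_rot': array([[ 9.33129435e-01, -7.39806591e-04,  3.59539859e-01],
       [-3.59540593e-01, -1.53191776e-03,  9.33128188e-01],
       [-1.39548888e-04, -9.99998553e-01, -1.69546806e-03]]), 'wrist_force': array([-0.19225434,  0.63668516, -0.81618115]), 'moment': array([ 0.00837294, -0.07694894, -0.01480416]), 'width': 0.08523583570142958}
```

View pics/side0.png

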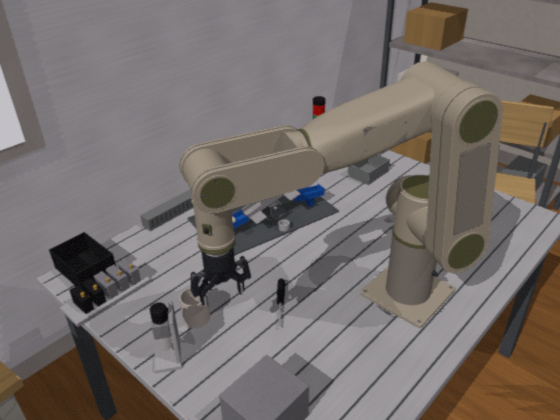

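View pics/top0.png

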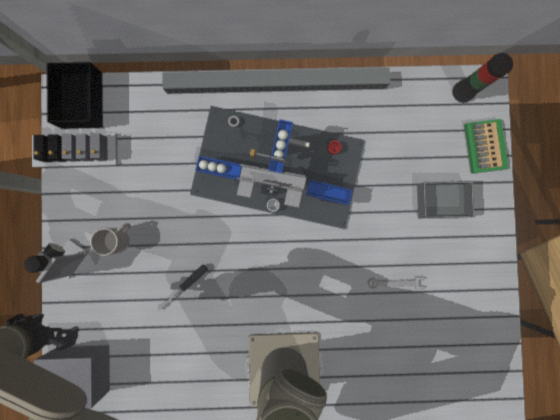

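The top view shows the station around columns 190–365 and rows 105–228, with the left chute full and the brass block near (252,152). I'll zoom in on that area and fit the plate.

```bash
cat > h.py <<'E'
import numpy as np,cv2
def ray(s,u,v,z):
    R,t,K=s["R"],s["t"],s["mtx"]
    c=-R.T@t; d=R.T@np.linalg.inv(K)@np.array([u,v,1.]); return c+d*(z-c[2])/d[2]
def proj(s,X):
    p=s["mtx"]@(s["R"]@np.asarray(X,float)+s["t"]); return p[:2]/p[2]
E
python3 - <<'E'
from h import *
s=np.load("top0.npz");im=s["color"][:,:,::-1]
c=im[95:240,180:375];cv2.imwrite("pics/topz.png",cv2.resize(c,None,fx=4,fy=4,interpolation=cv2.INTER_CUBIC))
s2=np.load("side0.npz");c=s2["color"][165:255,170:350,::-1];cv2.imwrite("pics/sidez.png",cv2.resize(c,None,fx=4,fy=4,interpolation=cv2.INTER_CUBIC))
hsv=cv2.cvtColor(im,cv2.COLOR_BGR2HSV)
for (x,y) in [(215,190),(240,140),(340,215),(320,130),(252,152),(250,153),(300,110),(190,160),(240,215),(380,160)]: print((x,y),im[y,x],hsv[y,x])
E
```

```text
(215, 190) [82 78 74] [105  25  82]
(240, 140) [79 75 70] [103  29  79]
(340, 215) [81 78 77] [113  13  81]
(320, 130) [104 100  99] [114  12 104]
(252, 152) [ 74 126 154] [ 20 132 154]
(250, 153) [ 81 124 144] [ 20 112 144]
(300, 110) [161 158 158] [120   5 161]
(190, 160) [166 164 161] [102   8 166]
(240, 215) [104 100  99] [114  12 104]
(380, 160) [139 137 135] [105   7 139]
```

View pics/topz.png

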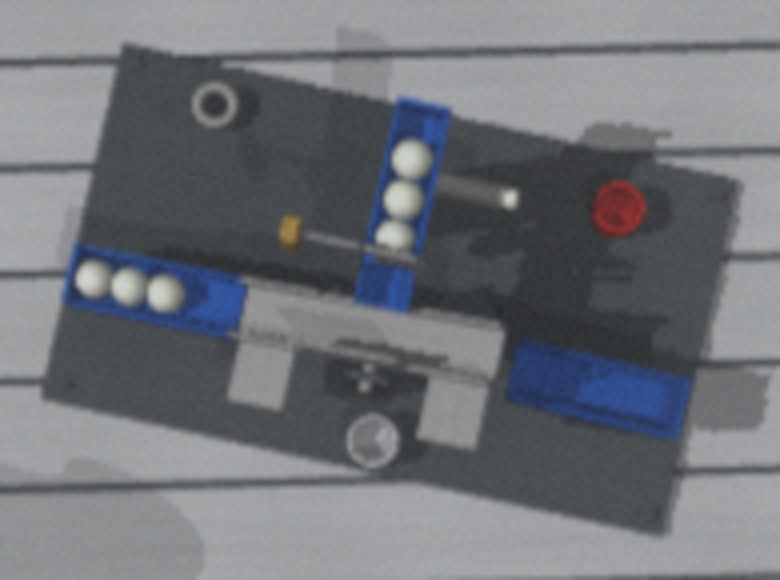

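View pics/sidez.png

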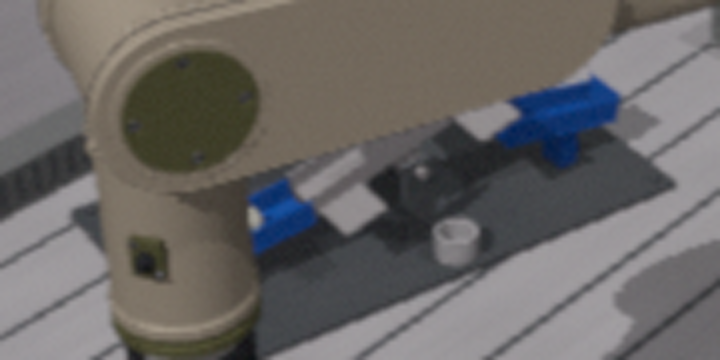

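```bash
cat >> h.py <<'E'
def stn():
    s=np.load("top0.npz")
    px=[(124,44),(742,182),(664,535),(42,397)]
    W=np.array([ray(s,180+(x+.5)/4-.5,95+(y+.5)/4-.5,.010)[:2] for x,y in px])
    L=np.array([(195,250),(195,-250),(-95,-250),(-95,250)])/1e3
    a=L-L.mean(0);b=W-W.mean(0)
    th=np.arctan2((a[:,0]*b[:,1]-a[:,1]*b[:,0]).sum(),(a*b).sum())
    R=np.array([[np.cos(th),-np.sin(th)],[np.sin(th),np.cos(th)]])
    o=W.mean(0)-R@L.mean(0)
    return o,R,th,(W-o)-(R@L.T).T
E
python3 - <<'E'
from h import *
o,R,th,e=stn();print(o,np.degrees(th),(e*1e3).round(1).tolist())
s=np.load("top0.npz")
im=s["color"][:,:,::-1].copy();hsv=cv2.cvtColor(im,cv2.COLOR_BGR2HSV)
m=cv2.inRange(hsv,(12,70,90),(30,255,255));m[:140]=0;m[165:]=0;m[:,:240]=0;m[:,265:]=0
ys,xs=np.nonzero(m);b=ray(s,xs.mean(),ys.mean(),.18);print(len(xs),xs.mean(),ys.mean(),"brass world",b,"station",R.T@(b[:2]-o)*1e3)
def Z(u):return ((u-[180,95]+.5)*4-.5).round()
pts={"block":(.049,.075,.182),"rpad":(-.047,-.075,.126),"lpad":(-.047,.063+.012,.082),"lip":(.017,0,.126),"rchute":(0,-.166,.06)}
big=cv2.resize(im[95:240,180:375],None,fx=4,fy=4,interpolation=cv2.INTER_CUBIC)
for k,p in pts.items():
    w=[*(o+R@np.array(p[:2])),p[2]];q=Z(proj(s,w));print(k,np.round(w,4),q);cv2.circle(big,tuple(int(i) for i in q),4,(0,0,255),-1)
cv2.imwrite("pics/chk.png",big)
for n,(x,y,z) in {"cupB":(372,440,.036)}.items():
    w=ray(s,180+x/4,95+y/4,z);print(n,w,R.T@(w[:2]-o)*1e3)
E
```

```text
[0.58052848 0.01427736] -14.151366236902065 [[-1.6, 0.7], [-1.8, -0.5], [2.0, 0.1], [1.4, -0.3]]
33 252.03030303030303 152.1818181818182 brass world [0.64452038 0.07231673 0.18      ] station [47.86023525 71.92307902]
block [0.6464 0.075  0.182 ] [285. 227.]
rpad [ 0.5166 -0.047   0.126 ] [467. 419.]
lpad [0.5533 0.0985 0.082 ] [266. 379.]
lip [0.597  0.0101 0.126 ] [384. 309.]
rchute [ 0.5399 -0.1467  0.06  ] [594. 391.]
cupB [0.50750576 0.02070494 0.036     ] [-72.37815904 -11.62039626]
```

View pics/chk.png

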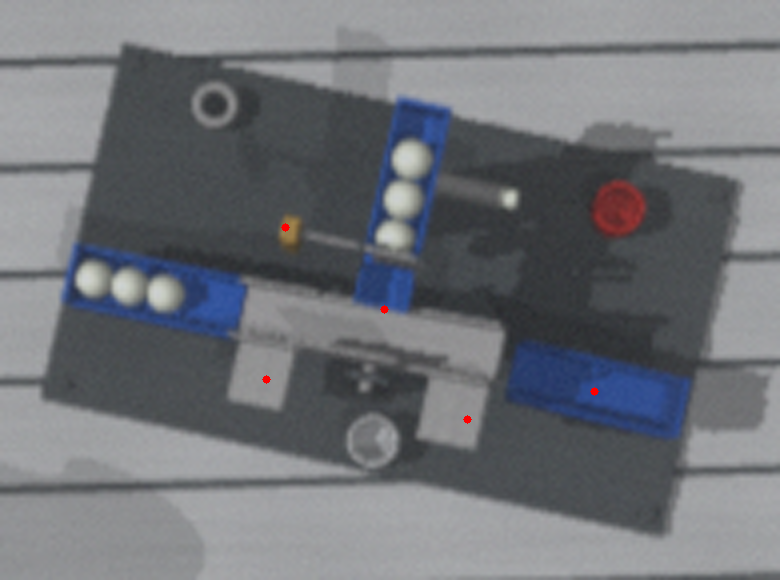

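The predicted points match the image: the block sits about 3 mm inward and the ramp lip lines up. The raised paddle's centre appears at zoomed (453,412), so I'll compute its station coordinates, and the TCP's too.

```bash
cat > st.py <<'E'
from cell import r
from h import *
o,R,th,e=stn()
q=r.sense();p=q["position"];T=q["tool_rot"]
print("t",q["clock"],"TCP stn mm",(R.T@(p[:2]-o)*1e3).round(1),"z",round(p[2]*1e3,1),"jaw ang err",round(np.degrees(np.arctan2(T[1,2],T[0,2]))-90-np.degrees(th),2),"down",T[:,1].round(3),"F",q["wrist_force"].round(1),"w",round(q["width"]*1e3,1))
E
python3 - <<'E'
import st
from h import *
s=np.load("top0.npz");o,R,_,_=stn()
w=ray(s,180+453.5/4-.5,95+412.5/4-.5,.126);print(R.T@(w[:2]-o)*1e3)
E
```

```text
t 0.1 TCP stn mm [-487.2  439.4] z 230.3 jaw ang err -6.92 down [-0.001 -0.002 -1.   ] F [-0.2  0.6 -0.8] w 85.2
[-44.16813358 -64.1988716 ]
```

Request:
apply_moves:
  deltas:
    - [[0, -20, 0], [0, -3.5, 0]]
    - [[0, -20, 0], [0, -3.5, 0]]
    - [[0, 0, 0], [0, 0, 0]]
  grip: 0

```text
clock: 0.4
position: [0.2149, 0.5582, 0.2684]
tool_rot: [[0.971, -0.003, 0.239], [-0.239, -0.006, 0.971], [-0.002, -1.0, -0.007]]
wrist_force: [0.1, 0.3, -0.0]
width: 0.0438
```

```bash
python3 st.py
```

```text
t 0.4 TCP stn mm [-487.5  438. ] z 268.4 jaw ang err 0.3 down [-0.003 -0.006 -1.   ] F [ 0.1  0.3 -0. ] w 43.8
```

Request:
apply_moves:
  deltas:
    - [[30, 0, -35], [0, 0, 0]]
    - [[30, 0, -35], [0, 0, 0]]
    - [[30, 0, -35], [0, 0, 0]]
    - [[30, 0, -35], [0, 0, 0]]
    - [[30, 0, -35], [0, 0, 0]]
    - [[30, 0, -35], [0, 0, 0]]
    - [[30, 0, -35], [0, 0, 0]]
    - [[30, 0, -35], [0, 0, 0]]
    - [[30, 0, -35], [0, 0, 0]]
    - [[30, 0, -35], [0, 0, 0]]
    - [[30, 0, -35], [0, 0, 0]]
    - [[0, 0, 0], [0, 0, 0]]

```text
clock: 1.6
position: [0.4416, 0.0846, 0.254]
tool_rot: [[0.966, -0.014, 0.258], [-0.258, -0.016, 0.966], [-0.01, -1.0, -0.019]]
wrist_force: [-0.8, 1.5, 0.0]
width: 0.0002
```

```bash
python3 st.py
```

```text
t 1.6 TCP stn mm [-151.9   34.2] z 254.0 jaw ang err -0.79 down [-0.014 -0.016 -1.   ] F [-0.8  1.5  0. ] w 0.2
```

Request:
apply_moves:
  deltas:
    - [[36, 0, -35], [1.1, -0.8, -0.5]]
    - [[36, 0, -36], [0, 0, 0]]
    - [[32, 0, -33], [0, 0, 0]]
    - [[0, 20, 0], [0, 0, 0]]
    - [[0, 0, 0], [0, 0, 0]]
    - [[0, 0, 0], [0, 0, 0]]

```text
clock: 2.2
position: [0.5139, -0.0404, 0.2272]
tool_rot: [[0.968, -0.007, 0.253], [-0.253, 0.004, 0.968], [-0.008, -1.0, 0.003]]
wrist_force: [-0.3, 0.1, 0.4]
width: -0.0003
```

```bash
python3 st.py;python3 - <<'E'
from cell import r
import cv2
for n,(a,b,c,d) in {"top":(95,240,180,375),"side":(150,270,150,350)}.items():
    s=r.snapshot(n);cv2.imwrite(f"pics/{n}1.png",cv2.resize(s["color"][a:b,c:d,::-1],None,fx=4,fy=4,interpolation=cv2.INTER_CUBIC))
E
```

```text
t 2.2 TCP stn mm [-51.2 -69.3] z 227.2 jaw ang err -0.49 down [-0.007  0.004 -1.   ] F [-0.3  0.1  0.4] w -0.3
```

View pics/side1.png

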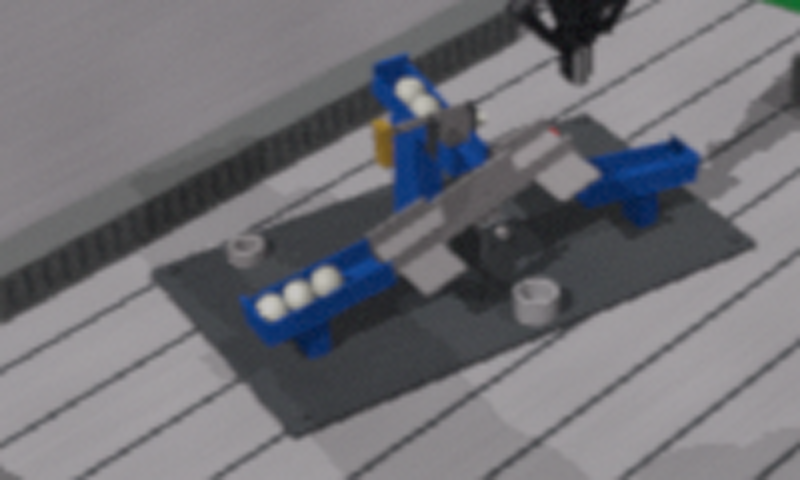

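View pics/top1.png

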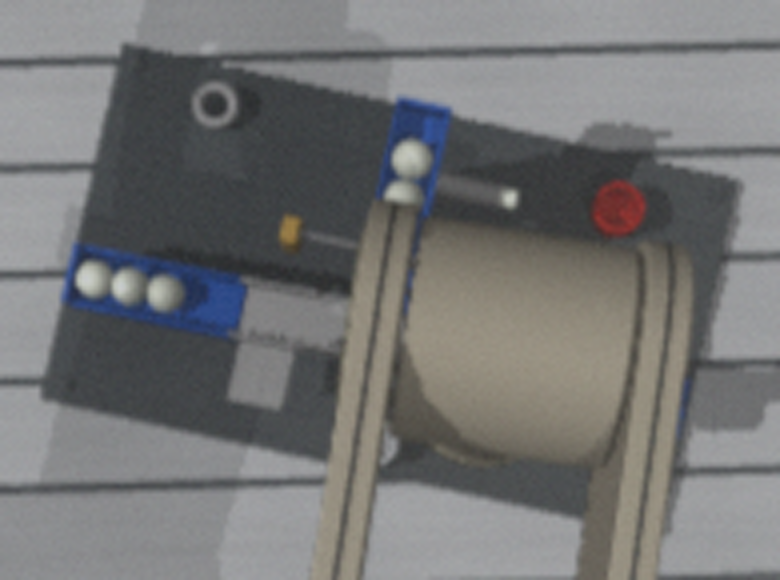

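Request:
apply_moves:
  deltas:
    - [[3, 35, 0], [0, 0, 0]]
    - [[0, 35, 0], [0, 0, 0]]
    - [[0, 12, 0], [0, 0, 0]]
    - [[0, 0, 0], [0, 0, 0]]

```text
clock: 2.7
position: [0.5186, -0.0367, 0.1486]
tool_rot: [[0.969, 0.002, 0.247], [-0.247, 0.003, 0.969], [0.001, -1.0, 0.004]]
wrist_force: [-0.5, -0.0, 0.2]
width: 0.0001
```

```bash
python3 st.py
```

```text
t 2.7 TCP stn mm [-47.6 -64.6] z 148.6 jaw ang err -0.13 down [ 0.002  0.003 -1.   ] F [-0.5 -0.   0.2] w 0.1
```

Request:
apply_moves:
  deltas:
    - [[0, 8, -6], [0, 0, 0]]
    - [[0, 8, 0], [0, 0, 0]]
    - [[0, 8, 0], [0, 0, 0]]
    - [[0, 8, 0], [0, 0, 0]]
    - [[0, 0, 0], [0, 0, 0]]

```text
clock: 3.2
position: [0.5202, -0.0429, 0.1199]
tool_rot: [[0.969, 0.01, 0.246], [-0.246, 0.002, 0.969], [0.009, -1.0, 0.004]]
wrist_force: [-0.5, -0.2, 0.2]
width: -0.0003
```

```bash
python3 st.py
```

```text
t 3.2 TCP stn mm [-44.5 -70.2] z 119.9 jaw ang err -0.08 down [ 0.01   0.002 -1.   ] F [-0.5 -0.2  0.2] w -0.3
```

Request:
apply_moves:
  deltas:
    - [[-3, 8, 0], [0, 0, -0.5]]
    - [[-1, 8, 0], [0, 0, 0]]
    - [[-1, 8, 0], [0, 0, 0]]
    - [[0, 4, 0], [0, 0, 0]]
    - [[0, 0, 0], [0, 0, 0]]

```text
clock: 3.7
position: [0.5154, -0.0416, 0.0895]
tool_rot: [[0.969, 0.019, 0.246], [-0.246, -0.001, 0.969], [0.019, -1.0, 0.004]]
wrist_force: [-0.6, 0.4, -0.7]
width: -0.0
```

```bash
python3 st.py;python3 - <<'E'
from cell import r
import cv2
for n,(a,b,c,d) in {"side":(150,270,150,350)}.items():
    s=r.snapshot(n);cv2.imwrite(f"pics/{n}2.png",cv2.resize(s["color"][a:b,c:d,::-1],None,fx=4,fy=4,interpolation=cv2.INTER_CUBIC))
E
```

```text
t 3.7 TCP stn mm [-49.5 -70.1] z 89.5 jaw ang err -0.09 down [ 0.019 -0.001 -1.   ] F [-0.6  0.4 -0.7] w -0.0
```

View pics/side2.png

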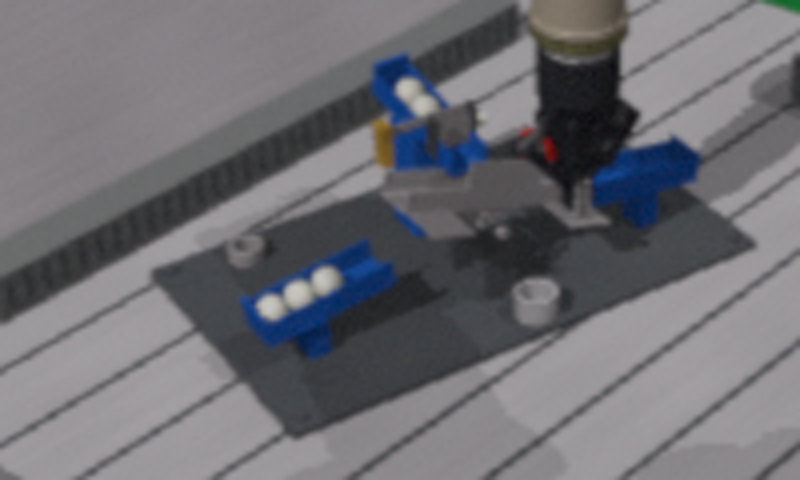

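The gate has rocked over: the right paddle is down at zoomed (585,215) and the left end is up. Next I'll go straight up, then across to a point outside the block.

Request:
apply_moves:
  deltas:
    - [[0, -30, 0], [0, 0, 0]]
    - [[0, -45, 0], [0, 0, 0.6]]
    - [[0, -45, 0], [0, 0, 0.6]]
    - [[0, -35, 0], [0, 0, 0]]
    - [[0, 0, 0], [0, 0, 0]]

```text
clock: 4.25
position: [0.5121, -0.0413, 0.2491]
tool_rot: [[0.969, -0.006, 0.246], [-0.246, 0.006, 0.969], [-0.007, -1.0, 0.004]]
wrist_force: [0.6, -0.4, -0.1]
width: -0.0001
```

Request:
apply_moves:
  deltas:
    - [[20, 0, 40], [0, 0, 0]]
    - [[20, 0, 40], [0, 0, 0]]
    - [[20, 0, 40], [0, 0, 0]]
    - [[20, 0, 40], [0, 0, 0]]
    - [[20, 0, 40], [0, 0, 0]]
    - [[0, 0, 0], [0, 0, 0]]

```text
clock: 4.85
position: [0.6642, 0.1326, 0.2482]
tool_rot: [[0.968, -0.004, 0.251], [-0.25, 0.005, 0.968], [-0.005, -1.0, 0.004]]
wrist_force: [-0.5, -1.0, -0.6]
width: -0.0003
```

```bash
python3 st.py
```

```text
t 4.85 TCP stn mm [ 52.2 135.2] z 248.2 jaw ang err -0.36 down [-0.004  0.005 -1.   ] F [-0.5 -1.  -0.6] w -0.3
```

Request:
apply_moves:
  deltas:
    - [[-2, 45, 0], [0, 0, 0]]
    - [[0, 35, 0], [0, 0, 0]]
    - [[0, 15, 0], [0, 0, 0]]
    - [[0, 0, 0], [0, 0, 0]]

```text
clock: 5.25
position: [0.6626, 0.1346, 0.1495]
tool_rot: [[0.969, -0.003, 0.248], [-0.248, 0.004, 0.969], [-0.004, -1.0, 0.003]]
wrist_force: [-0.7, -0.5, -0.7]
width: -0.0003
```

```bash
python3 st.py;python3 - <<'E'
from cell import r
import cv2
for n,(a,b,c,d) in {"top":(95,240,180,375),"side":(150,270,150,350)}.items():
    s=r.snapshot(n);cv2.imwrite(f"pics/{n}3.png",cv2.resize(s["color"][a:b,c:d,::-1],None,fx=4,fy=4,interpolation=cv2.INTER_CUBIC))
E
```

```text
t 5.25 TCP stn mm [ 50.2 136.8] z 149.5 jaw ang err -0.21 down [-0.003  0.004 -1.   ] F [-0.7 -0.5 -0.7] w -0.3
```

View pics/side3.png

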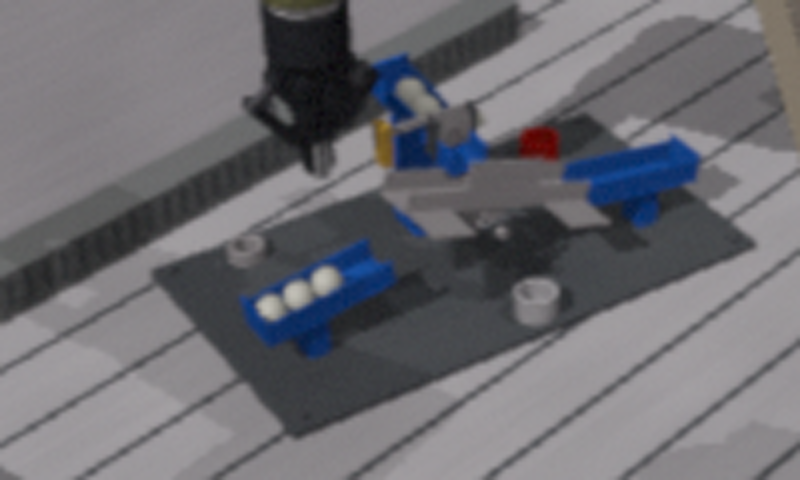

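View pics/top3.png

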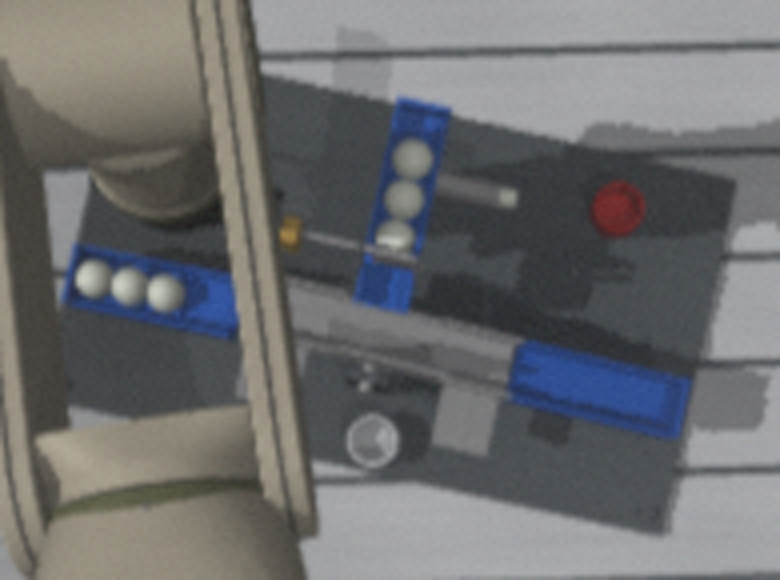

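The gate stays over, the balls are still on the ramp and the stop is shut. The block is at zoomed (291,233). Next I'll push along −y.

Request:
apply_moves:
  deltas:
    - [[-2, 0, -20], [0, 0, 0]]
    - [[0, 0, -15], [0, 0, 0]]
    - [[0, 0, 0], [0, 0, 0]]

```text
clock: 5.65
position: [0.657, 0.1002, 0.1605]
tool_rot: [[0.969, 0.012, 0.248], [-0.248, 0.006, 0.969], [0.01, -1.0, 0.008]]
wrist_force: [0.2, -0.8, -0.3]
width: 0.0001
```

```bash
python3 st.py
```

```text
t 5.65 TCP stn mm [ 53.1 102. ] z 160.5 jaw ang err -0.22 down [ 0.012  0.006 -1.   ] F [ 0.2 -0.8 -0.3] w 0.1
```

Request:
apply_moves:
  deltas:
    - [[0, 0, -10], [0, 0, 0]]
    - [[0, 0, -10], [0, 0, 0]]
    - [[0, 0, -10], [0, 0, 0]]
    - [[0, 0, -10], [0, 0, 0]]

```text
clock: 6.05
position: [0.6483, 0.0608, 0.1636]
tool_rot: [[0.969, 0.017, 0.247], [-0.247, 0.008, 0.969], [0.015, -1.0, 0.012]]
wrist_force: [0.4, 1.6, -0.3]
width: -0.0001
```

```bash
python3 st.py;python3 - <<'E'
from cell import r
import cv2
for n,(a,b,c,d) in {"top":(95,240,180,375),"side":(150,270,150,350)}.items():
    s=r.snapshot(n);cv2.imwrite(f"pics/{n}4.png",cv2.resize(s["color"][a:b,c:d,::-1],None,fx=4,fy=4,interpolation=cv2.INTER_CUBIC))
E
```

```text
t 6.05 TCP stn mm [54.3 61.6] z 163.6 jaw ang err -0.16 down [ 0.017  0.008 -1.   ] F [ 0.4  1.6 -0.3] w -0.1
```

View pics/side4.png

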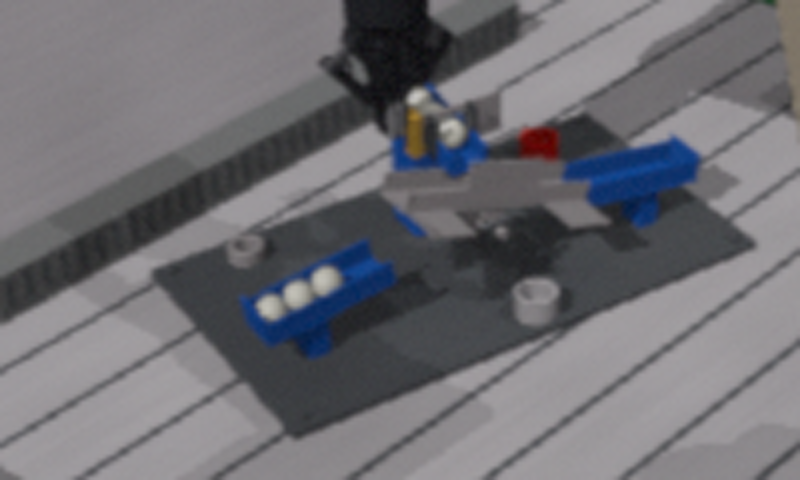

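View pics/top4.png

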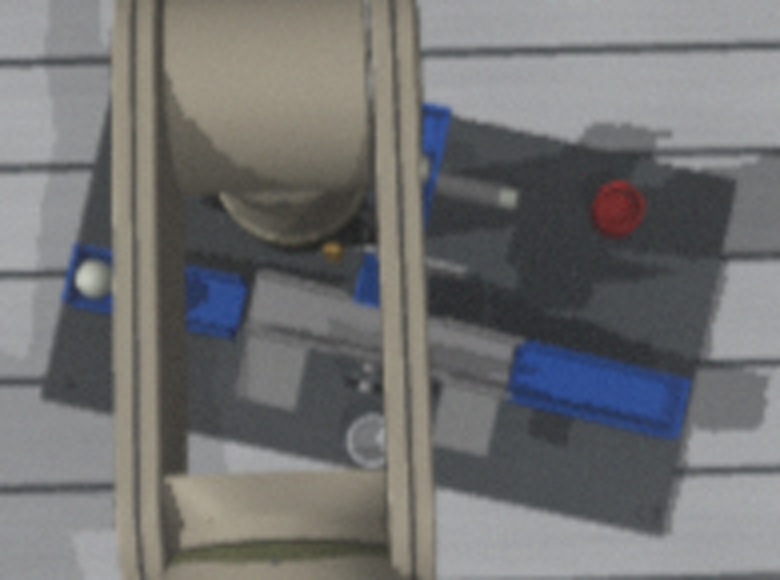

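The block has moved in to zoomed (333,250) and a ball is passing the stop plate. I'll push on to the end.

Request:
apply_moves:
  deltas:
    - [[-1, 1, -5], [0, 0, 0]]
    - [[0, 1, -5], [0, 0, 0]]
    - [[0, 0, 0], [0, 0, 0]]

```text
clock: 6.45
position: [0.6461, 0.0549, 0.1631]
tool_rot: [[0.969, 0.021, 0.247], [-0.247, 0.015, 0.969], [0.017, -1.0, 0.02]]
wrist_force: [-0.9, 0.1, -0.7]
width: -0.0002
```

```bash
python3 st.py
```

```text
t 6.45 TCP stn mm [53.7 55.4] z 163.1 jaw ang err -0.12 down [ 0.021  0.015 -1.   ] F [-0.9  0.1 -0.7] w -0.2
```

Request:
apply_moves:
  deltas:
    - [[0, 0, -4], [0, 0, 0]]
    - [[0, 0, -4], [0, 0, 0]]
    - [[0, 0, 0], [0, 0, 0]]
    - [[0, 0, 0], [0, 0, 0]]

```text
clock: 6.85
position: [0.6456, 0.0553, 0.1633]
tool_rot: [[0.97, 0.026, 0.241], [-0.241, 0.027, 0.97], [0.019, -0.999, 0.032]]
wrist_force: [0.0, -0.7, 0.5]
width: -0.0
```

```bash
python3 st.py;python3 - <<'E'
from cell import r
import cv2
for n,(a,b,c,d) in {"top":(95,240,180,375),"side":(150,270,150,350)}.items():
    s=r.snapshot(n);cv2.imwrite(f"pics/{n}5.png",cv2.resize(s["color"][a:b,c:d,::-1],None,fx=4,fy=4,interpolation=cv2.INTER_CUBIC))
E
```

```text
t 6.85 TCP stn mm [53.1 55.6] z 163.3 jaw ang err 0.23 down [ 0.026  0.027 -0.999] F [ 0.  -0.7  0.5] w -0.0
```

View pics/side5.png

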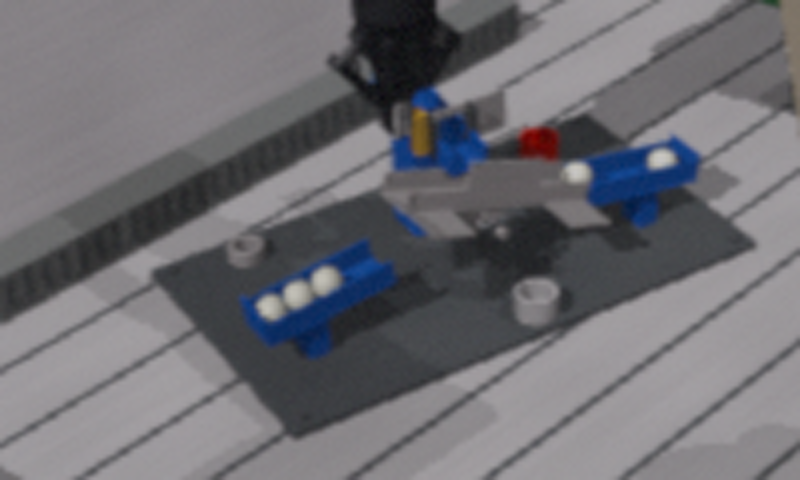

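View pics/top5.png

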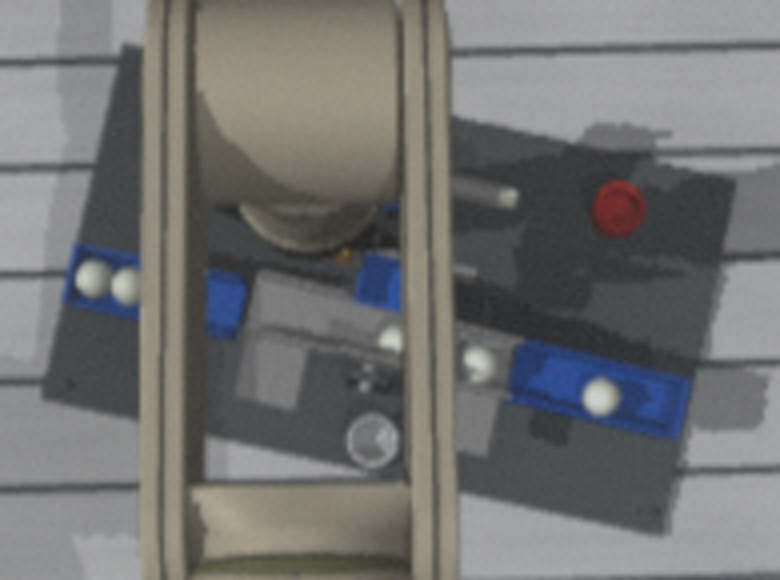

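All three balls are rolling over to the right. I'll back away from the block and let them settle.

Request:
apply_moves:
  deltas:
    - [[0, 0, 20], [0, 0, 0]]
    - [[0, 0, 40], [0, 0, 0]]
    - [[0, -20, 20], [0, 0, 0]]
    - [[0, -40, 20], [0, 0, 0]]
    - [[0, -40, 30], [0, 0, 0]]
    - [[0, 0, 40], [0, 0, 0]]
    - [[0, 0, 40], [0, 0, 0]]
    - [[0, 0, 40], [0, 0, 0]]
    - [[0, 0, 40], [0, 0, 0]]
    - [[0, 0, 0], [0, 0, 0]]
    - [[0, 0, 0], [0, 0, 0]]
    - [[0, 0, 0], [0, 0, 0]]

```text
clock: 8.15
position: [0.7163, 0.3336, 0.2698]
tool_rot: [[0.967, 0.019, 0.252], [-0.253, 0.016, 0.967], [0.014, -1.0, 0.021]]
wrist_force: [0.8, 0.2, -0.4]
width: -0.0001
```

Request:
apply_moves:
  deltas:
    - [[0, 0, 0], [0, 0, 0]]
    - [[0, 0, 0], [0, 0, 0]]
    - [[0, 0, 0], [0, 0, 0]]
    - [[0, 0, 0], [0, 0, 0]]
    - [[0, 0, 0], [0, 0, 0]]
    - [[0, 0, 0], [0, 0, 0]]
    - [[0, 0, 0], [0, 0, 0]]
    - [[0, 0, 0], [0, 0, 0]]
    - [[0, 0, 0], [0, 0, 0]]
    - [[0, 0, 0], [0, 0, 0]]
    - [[0, 0, 0], [0, 0, 0]]
    - [[0, 0, 0], [0, 0, 0]]

```text
clock: 9.35
position: [0.7171, 0.3286, 0.2723]
tool_rot: [[0.966, 0.021, 0.257], [-0.258, 0.016, 0.966], [0.016, -1.0, 0.021]]
wrist_force: [-0.6, -0.3, -0.3]
width: 0.0002
```

```bash
python3 st.py;python3 - <<'E'
from cell import r
import cv2
for n,(a,b,c,d) in {"top":(95,240,180,375),"side":(150,270,150,350)}.items():
    s=r.snapshot(n);cv2.imwrite(f"pics/{n}6.png",cv2.resize(s["color"][a:b,c:d,::-1],None,fx=4,fy=4,interpolation=cv2.INTER_CUBIC))
    if n=="top":cv2.imwrite("pics/full6.png",s["color"][:,:,::-1])
E
```

```text
t 9.35 TCP stn mm [ 55.6 338.2] z 272.3 jaw ang err -0.77 down [ 0.021  0.016 -1.   ] F [-0.6 -0.3 -0.3] w 0.2
```

View pics/side6.png

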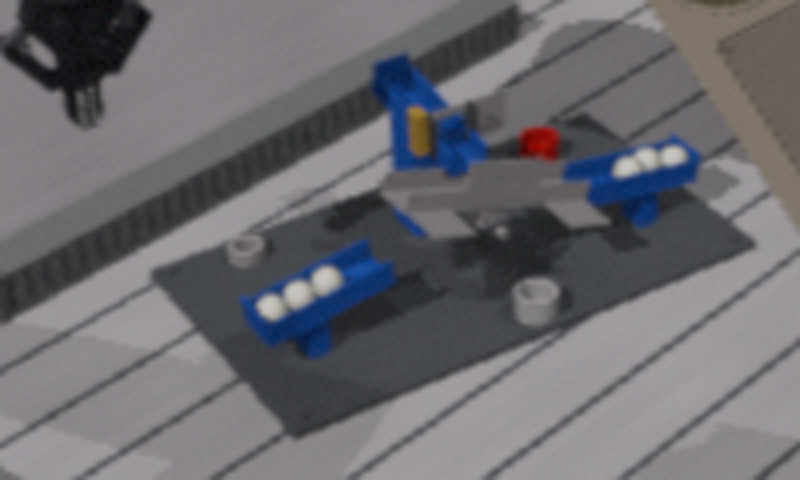

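View pics/top6.png

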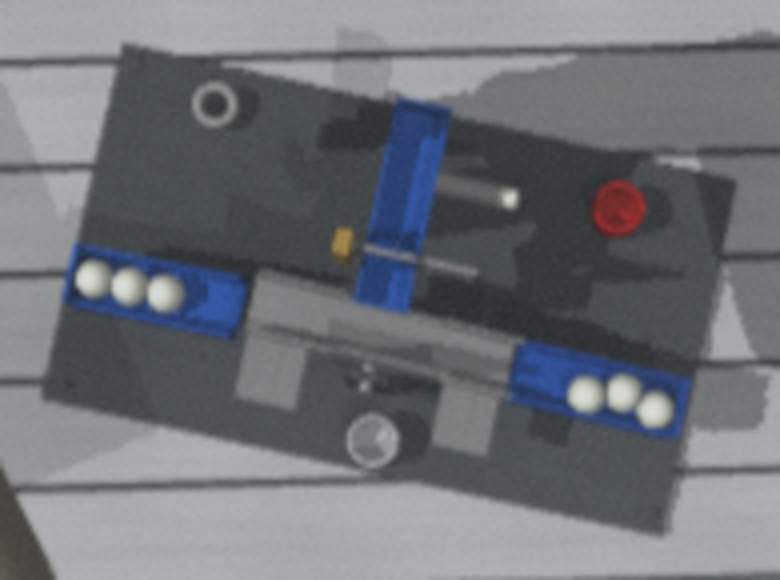

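All three feed balls are in the right chute at zoomed (585,393), (623,391) and (655,410). The ramp is empty, the left chute is unchanged and the bystanders haven't moved. I'll check that the balls are at rest, then hand the job in.

Request:
apply_moves:
  deltas:
    - [[0, 0, 0], [0, 0, 0]]
    - [[0, 0, 0], [0, 0, 0]]
    - [[0, 0, 0], [0, 0, 0]]
    - [[0, 0, 0], [0, 0, 0]]
    - [[0, 0, 0], [0, 0, 0]]
    - [[0, 0, 0], [0, 0, 0]]
    - [[0, 0, 0], [0, 0, 0]]
    - [[0, 0, 0], [0, 0, 0]]
    - [[0, 0, 0], [0, 0, 0]]
    - [[0, 0, 0], [0, 0, 0]]

```text
clock: 10.45
position: [0.7171, 0.3286, 0.2723]
tool_rot: [[0.966, 0.021, 0.258], [-0.258, 0.016, 0.966], [0.016, -1.0, 0.021]]
wrist_force: [0.6, -0.9, 0.9]
width: -0.0003
```

```bash
python3 - <<'E'
from cell import r
import cv2,numpy as np
a=cv2.imread("pics/full6.png");s=r.snapshot("top");b=s["color"][:,:,::-1]
d=cv2.absdiff(a,b).max(2)[115:225,195:370];print(d.max(),(d>30).sum())
o=cv2.absdiff(b,np.load("top0.npz")["color"][:,:,::-1]).max(2)
print([(k,int((o[y0:y1,x0:x1]>60).sum())) for k,(x0,x1,y0,y1) in {"mug":(85,135,220,260),"driver":(155,220,260,310),"wrench":(360,430,270,295),"bin":(415,480,178,220),"cupB":(264,282,197,215)}.items()])
r.sign_off()
E
```

```text
13 0
[('mug', 854), ('driver', 625), ('wrench', 33), ('bin', 0), ('cupB', 0)]
the job is handed in; nothing more can be done
```

View pics/full6.png

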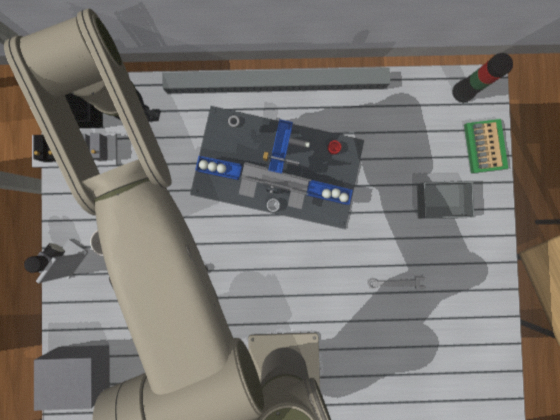

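The job is done and handed in at about 10.5 s. With the stop still shut, I pressed the right paddle down with closed fingers until the gate rocked over. I then pushed the brass block in about 37 mm until it would go no further and backed away.

**Balls:** The last pictures show all three feed balls in the right chute, the ramp empty and the left chute's three balls unmoved. Two pictures about 1 s apart showed no change over the station, so the balls were at rest.

**Forces:** The wrist force stayed under 2 N in every reading, including the end of the push, where I had expected a rise. I judged the stop fully open because the arm moved no further and the balls passed.

**Bystanders:** The bin and the aluminium cup matched the first picture. The comparison flagged changes at the mug (854 pixels), the screwdriver (625) and the wrench (33). In the last full top view the arm covers the mug and the screwdriver, so I couldn't confirm those two. The wrench lies where it was, so its change is probably the arm's shadow. The tool stayed well above the table the whole time.

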